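Set the step load box to its third notch by click

TASK

Set the step load box on the bench to its third step, only pushing its slide lever with a fingertip or the outside of the fingers, never pinching it. First push the lever fully home to its zero end (the robot's right), then push it the other way, counting the clicks, and leave it resting in the third notch from zero without letting it run on to the fourth. Leave the multimeter, parts tray, jar and screwdriver where they are.

Things in the scene. Friction and masses are not known exactly. Their poses are not given: they have to be found in the camera images.
- load_box: grey bench box with aluminium top, 150 (x) x 240 (y) x 80 mm high, fixed; origin at the centre of its underside, z up. The lever's slot runs along its y, 15 mm to the -x (robot's) side of its middle. Its yaw is within 0.4 rad of 0; its -y end, at the robot's right, is the zero end. Two binding posts, 18 mm wide and 18 mm high, stand on top at x = +52, y = -50 and +50 mm; nothing else does
- lever (a joint): lever travel along the box's +y, m: 0 = home at the zero end (stop), 0.080 = far stop. Notches every 0.016: 0, 0.016, 0.032, 0.048 (third click), 0.064, 0.080. Leaving a notch the push rises to about 5 N a quarter of the way, fades to about 1 N midway, then the lever snaps into the next notch (a click); let go, it settles within 1 mm of a notch. Starts near the first or second notch
- lever_top (a point): middle of the top of the lever's black knob, 37 mm above the box's top face. The knob is 34 mm wide across the slot and 20 mm long along it: its upright end faces lie 10 mm to either side of this point along the box's y, from 4 to 32 mm above the top face; a ridge 20 mm across x 6 mm along stands 5 mm higher in the middle. Axes as the box
- zero_mark (a point): point in the slot on the box's top face, 80 mm above the bench, below the knob's middle when the lever stands at 0; axes as the box, +y the way the lever travels. Black ticks beside the slot on the robot's side mark the notches: a long broad one at zero, then five short ones 16 mm apart
- zero_cheek: the half of the knob that faces the zero end, 34 x 9 x 28 mm: its -y face is pushed to move the lever away from zero; origin at the knob's middle, level with the box's top face. Pressing on both halves at once counts as pinching
- far_cheek: the other half of the knob, facing the far end, 34 x 9 x 28 mm: its +y face is pushed to move the lever home; origin at the knob's middle, level with the box's top face
- multimeter: loose hand multimeter lying flat, 150 (x) x 78 (y) x 47 mm high, 0.35 kg, beside one end of the box; origin at the centre of its underside. Bystander
- parts_tray: loose open black tray with four compartments, 130 (x) x 90 (y) x 30 mm, beside the other end of the box; origin at the centre of its underside. Bystander
- jar: loose clear jar with a white lid, 44 mm diameter, 60 mm high, behind the box (on the side away from the robot); origin at the centre of its underside. Bystander
- screwdriver: loose screwdriver 190 mm long lying on the bench between the box and the robot; origin in the middle of its underside, x along it. Bystander

How it is judged:
On the way, in this order (a step that is already met when the one before it is completed fails the run):
1. the lever is pushed home to its zero end (within 3 mm) (value of joint lever below 0.003 m), for 0.2 s.
2. the lever stands in the third notch from zero (within 3 mm) (value of joint lever between 0.045 and 0.051 m), for 0.2 s.
At the end, for the whole second after the job is handed in: the lever rests in the third notch, 48 mm from zero within 3 mm; the four bystanders are within 15 mm of where they stood and the jar is upright (all of step 2 and velocity of joint lever between -0.01 and 0.01 m/s and distance of each of multimeter, parts_tray, jar, screwdriver from where it was at the start of the episode below 0.015 m and angle between jar's own z axis and vertical below 0.2 rad); the robot touches nothing.
It fails at once if the lever is let run past the third notch towards the fourth (beyond 58 mm from zero) (value of joint lever above 0.058 m).
It fails at once if the lever's knob is pinched: both its halves pressed by the fingers at once (over 1 N each) (contact force between the fingers and zero_cheek above 1 N and contact force between the fingers and far_cheek above 1 N).
It fails at once if a bystander is shifted, carried or lifted more than 15 mm (distance of any of multimeter, parts_tray, jar, screwdriver from where it was at the start of the episode above 0.015 m).
It also fails if it takes over 54 s, if anything falls off the work surface, if the arm or the gripper's body presses on something with over 40 N, if the wrist force passes 120 N, or if a joint passes its speed limit or range.

ROBOT

A 6-joint arm with a two-finger parallel gripper is mounted at the origin on the work surface. World frame = base frame: x ahead of the robot, y to its left, z up, the work surface at z = 0. Lengths are in m, angles in rad, forces in N, time in s.
With the tool pointing down it reaches from about 0.375 to 0.9 m from the base axis. Payload 3.1 kg.
Tool frame: the origin (TCP) lies at the very end of the fingers, on their centre line; the grasp point (between the pads) lies 19 mm behind it (manip.hold_point_z is the distance from the TCP to the grasp point, in m); y points along the fingers, z is the direction in which the jaws open and shut, and the axes are right-handed (so a half turn about y gives the same grasp; the last joint's range is limited). The gripper opens to 85 mm and grips with 20 to 120 N. Pads are 22 mm wide; open, the fingers measure 114 mm over their backs; the gripper's body (76 mm by 85 mm) begins 54 mm behind the grasp point. The pads swing forward as they close: fully open they stand 13 mm farther back than shut.
Start: joints at [1.107, 0.527, 1.433, -0, 1.181, -0.178], TCP at [0.176, 0.6, 0.197] pointing down, gripper open.
Joint ranges: [-3.08, 3.08], [-0.75, 2.2], [0.22, 2.44], [-1.43, 4.57], [0, 2.65], [-2.85, 2.85]. Speed limits (rad/s): [2.79, 2.79, 3.14, 3.14, 3.14, 3.14].

INTERFACE

Orientations are given as a unit quaternion [x, y, z, w].
In Python, from station import manip, eyes, workorder gives the robot as it stands. The module is installed in compiled form; this text tells all that it offers.
- The arm moves only by the shell command python3 -m jog 'ROWS' [OPENING] [FORCE]. ROWS is JSON, a list of rows, each a list of 2 entries, a list of its own where there are three numbers: the shift along the tool's x, y, z in cm, then the turn about the tool's y in rad. A call has 1 to 20 rows; each row is the pose to reach, as a shift and turn from the pose commanded when the call began, along the tool's axes at that moment; what a row does not reach only later rows make up. A row lasts 1/12 s, in which the tool goes at most 41.7 mm and 7.16 degrees, less where a joint would pass 70% of its speed; a pose out of reach is approached as far as the arm can. A call with a gripper value outside its range is refused whole. OPENING is the finger opening in cm, from 0 to 8.54, set as the call begins (- or left out, the last holds). The fingers move at their own pace and stop on an object; FORCE is the grip in N (left out, the last holds). Time passes only in rows, so rows that repeat a pose let the fingers close. It gives the time, the measured TCP pose, the force and the opening at its end, in the units of the state.
- manip.sense(): the state, without advancing time (a new reading comes with each control period).
- eyes.snapshot(name): name is "scene" or "top" or "wrist"; returns a dict with "frame" (420x560x3 uint8, red, green, blue), "vfov" (degrees; the focal length in pixels is half the picture's height over the tangent of half this angle, whatever the lens; pixels are square), "cx", "cy" (the principal point, pixels), "rvec" (rotation vector, rad) and "tvec" (3), from world to camera coordinates, as OpenCV has them. Camera axes: x right, y down, z forward; pixel columns grow to the right and rows downward; lengths in m; the calibration is good to about 2 mm. The wrist camera is an equidistant fisheye: a pixel r from the principal point sees the ray r / f radians off the axis. A picture is of the moment at which its call begins. There is no depth.
- workorder.sign_off(): hands the job in, once; it reports no verdict.
The state is a dict: "t": time; "q": joint angles; "qd": joint speeds; "tau": joint torques, N m; "tcp_pos": TCP position; "tool_rot": TCP orientation; "force": force on the tool from outside, world axes, zero at the start; "ft_torque": the same for the moment, N m; "finger_gap": opening from 0.0 (shut) to 1.0 (fully open).
Only numpy, scipy, OpenCV 4.12 (cv2) and the standard library are available. Lean on these libraries where they do the work, as an engineer would, in place of code of your own. Each camera call takes 0.05 s, during which the arm holds its last target. There are 200 camera calls.

## Working session

There is one attempt and no reset: what is moved stays moved. The work goes in short steps, Python scripts to look and compute and a shell command to move; the robot and the scene stay as the last step left them, time stands still between calls to the robot, and variables do not carry over. Pictures are saved under pics/ and viewed, about 8 in all and at most 12, crops included, and the job is handed in when it is done.

```bash
mkdir -p pics; cat > h.py <<'E'
import numpy as np, cv2
from station import manip, eyes, workorder
from scipy.spatial.transform import Rotation as R
def cal(s):
    f=s["frame"].shape[0]/2/np.tan(np.radians(s["vfov"])/2)
    return f,cv2.Rodrigues(np.array(s["rvec"],float))[0],np.array(s["tvec"],float)
def ray(s,u,v,z,fish=False):
    f,Rm,t=cal(s); a=np.array([u-s["cx"],v-s["cy"]])
    if fish:
        r=np.hypot(*a); th=r/f; d=np.r_[a/max(r,1e-9)*np.sin(th),np.cos(th)]
    else: d=np.r_[a/f,1]
    c=-Rm.T@t; d=Rm.T@d
    return c+d*(z-c[2])/d[2]
def proj(s,P):
    f,Rm,t=cal(s); p=Rm@np.array(P)+t; return p[:2]/p[2]*f+[s["cx"],s["cy"]]
E
python3 - <<'E'
from h import *
import pickle
for n in("top","scene"):
    s=eyes.snapshot(n); pickle.dump(s,open(n+".pkl","wb"))
    cv2.imwrite(f"pics/{n}.png",s["frame"][:,:,::-1])
    f,Rm,t=cal(s); print(n,f,-Rm.T@t)
st=manip.sense(); print(st["tcp_pos"],R.from_quat(st["tool_rot"]).as_matrix().round(3),st["finger_gap"],st["t"])
E
```

```text
top 523.3129226619584 [0.41968618 0.02919659 1.01067832]
scene 467.93461481725 [ 1.15119703 -0.45809181  0.79448406]
[0.17588458 0.59901596 0.1956507 ] [[ 0.959 -0.001  0.282]
 [-0.282 -0.002  0.959]
 [-0.    -1.    -0.002]] 0.9986081668220249 0.1
```

View pics/top.png

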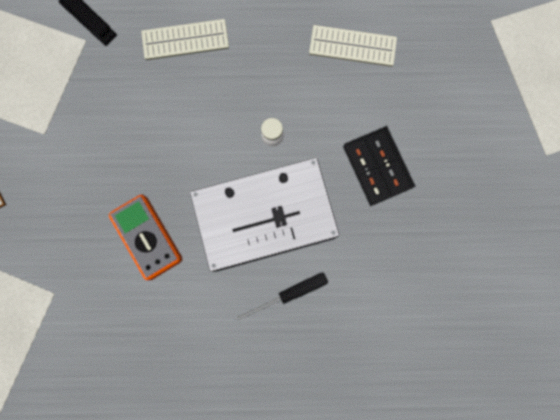

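View pics/scene.png

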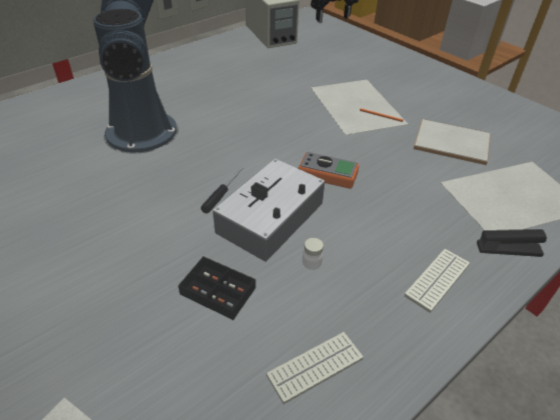

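The top view shows box-top corners at about (192,193), (315,159), (338,235) and (212,269), the knob at about (279,216), and the long zero tick at (293,233). I'll enlarge it.

```bash
python3 - <<'E'
from h import *
import pickle
s=pickle.load(open("top.pkl","rb"))
c=s["frame"][150:280,180:345,::-1]
cv2.imwrite("pics/crop.png",cv2.resize(c,None,fx=4.6,fy=4.6,interpolation=cv2.INTER_CUBIC))
C=[ray(s,u,v,.08)[:2] for u,v in((192,193),(315,159),(338,235),(212,269))]
C=np.array(C);print(C.round(4),[np.linalg.norm(C[i]-C[i-1]).round(4) for i in range(4)],C.mean(0))
E
```

```text
[[ 0.5706  0.19  ]
 [ 0.6292 -0.0332]
 [ 0.4902 -0.0703]
 [ 0.4343  0.1538]] [np.float64(0.1411), np.float64(0.2307), np.float64(0.1438), np.float64(0.231)] [0.53108293 0.06006572]
```

View pics/crop.png

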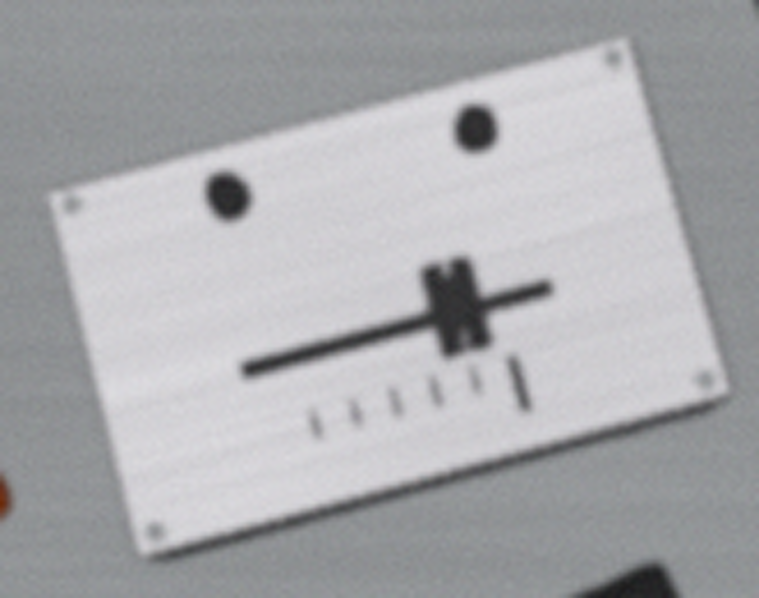

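```bash
python3 - <<'E'
from h import *
import pickle
s=pickle.load(open("top.pkl","rb"))
P=lambda u,v,z=.08: ray(s,180+(u+.5)/4.6-.5,150+(v+.5)/4.6-.5,z)[:2]
C=np.array([P(50,197),P(630,38),P(728,392),P(145,553)])
print([np.linalg.norm(C[i]-C[i-1]).round(4) for i in range(4)],C.mean(0))
ydir=(C[0]-C[1]+C[3]-C[2]); ydir/=np.linalg.norm(ydir); xdir=np.array([ydir[1],-ydir[0]])
yaw=np.arctan2(-ydir[0],ydir[1]); print("yaw",yaw)
sl=[P(243,371),P(552,288)]; dd=sl[0]-sl[1]; print("slot",np.arctan2(-dd[0],dd[1]),np.linalg.norm(dd))
loc=lambda p:np.array([(p-C.mean(0))@xdir,(p-C.mean(0))@ydir]).round(4)
print("slot loc",loc(sl[0]),loc(sl[1]))
for t in((519,383),(476,380),(435,391),(396,402),(355,412),(317,424)): print("tick",loc(P(*t)))
print("knob",loc(P(457,306,.112)),loc(P(457,306,.117)))
print("posts",loc(P(228,195,.098)),loc(P(476,128,.098)))
z=C.mean(0)-.015*xdir-.04*ydir; print("zero_mark if -40",z)
E
```

```text
[np.float64(0.1438), np.float64(0.2364), np.float64(0.1447), np.float64(0.2327)] [0.53158969 0.06046548]
yaw 0.25259696798000175
slot 0.2458751455699155 0.12416285571320178
slot loc [-0.0143  0.0626] [-0.0152 -0.0616]
tick [-0.0474 -0.0392]
tick [-0.0418 -0.0235]
tick [-0.0417 -0.0071]
tick [-0.0418  0.0086]
tick [-0.0413  0.0249]
tick [-0.0418  0.0402]
knob [-0.0157 -0.0233] [-0.0162 -0.0232]
posts [0.0507 0.0497] [ 0.0505 -0.0491]
zero_mark if -40 [0.52706247 0.01798603]
```

Yaw is about 0.25 and the lever is in the first notch (local y -0.0233 against zero at -0.0395). I'll shut the fingers and push with their sides, with tool x along the box's -y.

```bash
cat >> h.py <<'E'
C0=np.array([.5316,.0605]); YAW=.250
X=np.array([np.cos(YAW),np.sin(YAW)]); Y=np.array([-X[1],X[0]])
def where():
    st=manip.sense(); p=np.array(st["tcp_pos"]); d=p[:2]-C0
    print("t",st["t"],"local mm",round(d@X*1e3,1),round(d@Y*1e3,1),"z",round(p[2]*1e3,1),"lever-if-touch far",round((d@Y-.011-.010+.0395)*1e3,1),"near",round((d@Y+.021+.0395)*1e3,1),"gap",st["finger_gap"],"F",np.round(st["force"],1))
    return st,p
def shift(lx,ly,z):
    st,p=where(); T=R.from_quat(st["tool_rot"]).as_matrix()
    w=np.r_[C0+lx*X+ly*Y,z]; print("cm",(T.T@(w-p)*100).round(2))
    yw=np.arctan2(T[1,0],T[0,0]); print("turn",-(YAW-np.pi/2-yw), "q",np.round(st["q"],2))
E
python3 -c "
from h import *
shift(-.015,.010,.18)"
```

```text
t 0.1 local mm -211.4 609.8 z 195.7 lever-if-touch far 628.3 near 670.3 gap 0.9986081668220249 F [-0.6 -0.2  0.7]
cm [ 47.51   1.63 -41.54]
turn 1.034963841215354 q [ 1.11  0.53  1.43  0.    1.18 -0.18]
```

```bash
python3 -m jog '[[[2.5,0,-2],0.1],[[5,0,-4.4],0.2],[[7.5,0,-6.6],0.3],[[10.5,0,-9],0.4],[[13,0,-11.5],0.5],[[16,0,-14],0.6],[[19,0,-16.5],0.7],[[22,0,-19],0.8],[[25,0,-22],0.9],[[28,0,-24.5],1.035],[[31,0,-27],1.035],[[34,0,-29.7],1.035],[[37,0,-32.3],1.035],[[40,0,-35],1.035],[[43,0.5,-37.6],1.035],[[45.5,1,-39.8],1.035],[[47,1.5,-41.1],1.035],[[47.5,1.6,-41.5],1.035],[[47.5,1.6,-41.5],1.035],[[47.5,1.6,-41.5],1.035]]' 0 30; python3 - <<'E'
from h import *
shift(-.015,.010,.092)
s=eyes.snapshot("wrist"); cv2.imwrite("pics/w1.png",s["frame"][:,:,::-1])
E
```

```text
t: 1.77
tcp_pos: [0.5139, 0.0681, 0.1802]
tool_rot: [0.559, -0.435, 0.433, -0.558]
force: [-0.4, 0.4, 0.4]
finger_gap: 0.0
t 1.7667 local mm -15.2 11.8 z 180.2 lever-if-touch far 30.3 near 72.3 gap 0.00041006621947976005 F [-0.4  0.4  0.4]
cm [0.19 8.82 0.04]
turn -0.0004283300268170809 q [-0.08  0.41  1.71  0.    1.02 -0.33]
```

View pics/w1.png

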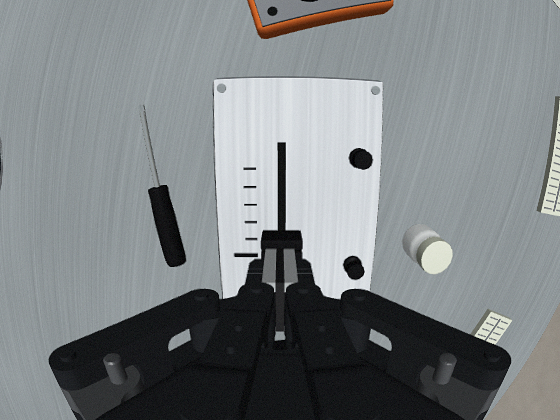

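The wrist view shows the knob at about (282,240), partly behind the fingers, with ticks at (250,168–255). I'll check the geometry by projecting the expected points.

```bash
cat >> h.py <<'E'
def fproj(s,P):
    f,Rm,t=cal(s); p=Rm@np.array(P)+t; r=np.hypot(p[0],p[1]); th=np.arctan2(r,p[2]); return (p[:2]/r*th*f+[s["cx"],s["cy"]]).round(1)
def L(lx,ly,z): return np.r_[C0+lx*X+ly*Y,z]
E
python3 - <<'E'
from h import *
s=eyes.snapshot("wrist"); f,Rm,t=cal(s); c=-Rm.T@t
print("cam local",(c[:2]-C0)@X,(c[:2]-C0)@Y,c[2],"axis",Rm[2])
st,p=where()
print("tcp",fproj(s,p),"hold",fproj(s,p+[0,0,.019]))
for ly in(-.0135,-.0335): print("knob face top edges",[fproj(s,L(x,ly,.112)) for x in(-.032,.002)])
for i in range(6): print("tick",fproj(s,L(-.0415,-.0395+.016*i,.08)),end=" ")
print("slot ends",fproj(s,L(-.015,.0625,.08)),"corner",fproj(s,L(-.075,.12,.08)),fproj(s,L(.075,.12,.08)))
for v in (255,238.5,222,204.5,186.5,168.5):
    q=ray(s,250,v,.08,True)[:2]-C0; print(np.round([q@X*1e3,q@Y*1e3],1),end=" ")
E
```

```text
cam local -0.015746861478105972 0.0782737969061646 0.3583347008090543 axis [ 0.06303214 -0.25324586 -0.9653463 ]
t 1.8667 local mm -15.2 12.6 z 180.6 lever-if-touch far 31.1 near 73.1 gap -0.0022427991489209283 F [ 1.2 -0.2 -0.8]
tcp [280.9 240.6] hold [280.9 253. ]
knob face top edges [array([259.9, 241.3]), array([301.9, 241.3])]
knob face top edges [array([260.3, 263.8]), array([301.3, 263.9])]
tick [252.2 255.4] tick [251.7 239.3] tick [251.3 222.6] tick [250.9 205.3] tick [250.5 187.5] tick [250.2 169.4] slot ends [280.9 143.8] corner [210.7  78.9] [384.4  81.5]
[-43.6 -39.1] [-43.1 -22.7] [-42.7  -7. ] [-42.3   9.2] [-41.9  25.4] [-41.7  41.2]
```

The projections match the picture: ticks agree within 0.5 mm, and the knob's face sits where expected. Now I'll lower the fingers.

```bash
python3 -m jog '[[[0,2,0],0],[[0,4,0],0],[[0,6,0],0],[[0,7.5,0],0],[[0,8.4,0],0],[[0,8.8,0],0],[[0,8.8,0],0],[[0,8.8,0],0]]' && python3 -c "
from h import *
where()"; python3 -m jog '[[[0.3,0,0],0],[[0.6,0,0],0],[[0.9,0,0],0],[[1.2,0,0],0],[[1.5,0,0],0],[[1.8,0,0],0],[[2.1,0,0],0],[[2.4,0,0],0],[[2.6,0,0],0],[[2.8,0,0],0],[[2.8,0,0],0],[[2.8,0,0],0]]' && python3 -c "
from h import *
where()"
```

```text
t: 2.53
tcp_pos: [0.5152, 0.068, 0.0931]
tool_rot: [-0.558, 0.433, -0.434, 0.559]
force: [0.4, 0.2, -0.6]
finger_gap: 0.003
t 2.5333 local mm -14.0 11.4 z 93.1 lever-if-touch far 29.9 near 71.9 gap 0.002723376716044086 F [ 0.4  0.2 -0.6]
t: 3.53
tcp_pos: [0.5218, 0.0404, 0.0925]
tool_rot: [0.558, -0.434, 0.434, -0.558]
force: [0.4, 0.5, 0.4]
finger_gap: -0.003
t 3.5333 local mm -14.5 -17.1 z 92.5 lever-if-touch far 1.4 near 43.4 gap -0.002938208000220531 F [0.4 0.5 0.4]
```

```bash
python3 -m jog '[[[0.1,0,0],0],[[0.1,0,0],0],[[0.2,0,0],0],[[0.2,0,0],0]]'; python3 -m jog '[[[0.1,0,0],0],[[0.1,0,0],0],[[0.2,0,0],0],[[0.2,0,0],0],[[0.2,0,0],0]]'; python3 - <<'E'
from h import *
where()
s=eyes.snapshot("wrist"); print(fproj(s,L(-.032,-.0295,.084)),fproj(s,L(-.032,-.0135,.084)))
cv2.imwrite("pics/w2.png",cv2.resize(s["frame"][130:330,180:400,::-1],None,fx=3,fy=3,interpolation=cv2.INTER_CUBIC))
E
```

```text
t: 3.87
tcp_pos: [0.5224, 0.0385, 0.0925]
tool_rot: [0.558, -0.434, 0.434, -0.558]
force: [0.3, 0.6, -0.2]
finger_gap: 0.001
t: 4.28
tcp_pos: [0.5229, 0.0365, 0.0925]
tool_rot: [-0.558, 0.434, -0.434, 0.558]
force: [-0.8, 0.1, -0.5]
finger_gap: -0.001
t 4.2833 local mm -14.4 -21.1 z 92.5 lever-if-touch far -2.6 near 39.4 gap -0.000977596332111887 F [-0.8  0.1 -0.5]
[252.2 248.7] [251.4 224. ]
```

View pics/w2.png

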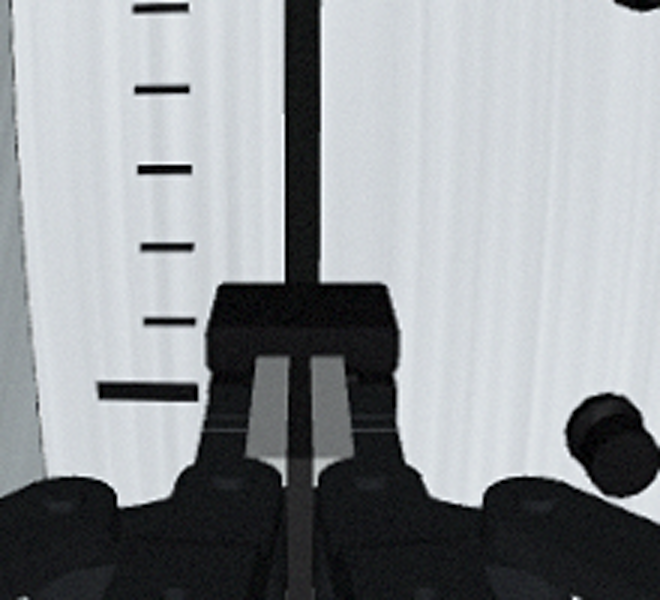

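The black block's edge at crop (215–390, 285) is ambiguous: it could be the knob or the fingertips. I'll compare it with the scene camera and the first wrist picture.

```bash
python3 - <<'E'
from h import *
a=cv2.imread("pics/w1.png")[190:300,230:335]
w=cv2.imread("pics/w2.png"); b=cv2.resize(w,None,fx=1/3,fy=1/3,interpolation=cv2.INTER_AREA)[60:170,50:155]
s=eyes.snapshot("scene"); p=proj(s,L(-.015,-.0235,.1)).astype(int); print(p,proj(s,L(-.015,-.0395,.117)),proj(s,L(-.015,-.0235,.117)))
c=s["frame"][p[1]-55:p[1]+55,p[0]-52:p[0]+53,::-1]
u=lambda i,k:cv2.resize(i,None,fx=k,fy=k,interpolation=cv2.INTER_CUBIC)
print(p[0]-52,p[1]-55)
cv2.imwrite("pics/m.png",np.vstack([np.hstack([u(a,2.5),u(b,2.5)][:2])[:,:525], u(c,2.5) if 0 else cv2.copyMakeBorder(u(c,2.9),0,0,0,525-int(105*2.9+.5),cv2.BORDER_CONSTANT)])[:600])
E
```

```text
[257 191] [252.96487305 189.07879177] [257.33916483 185.33257265]
205 136
```

View pics/m.png

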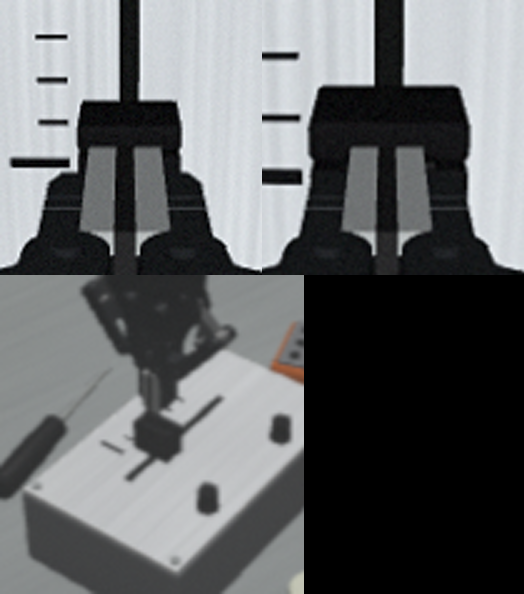

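Still ambiguous, black on black. I'll stretch the dark tones.

```bash
python3 - <<'E'
from h import *
def g(i,k,m): 
    o=np.clip((i.astype(float)-8)*255/m,0,255).astype(np.uint8); return cv2.resize(o,None,fx=k,fy=k,interpolation=cv2.INTER_CUBIC)
avg=lambda n:np.mean([eyes.snapshot(n)["frame"].astype(float) for _ in range(4)],0)
w=avg("wrist")[200:290,235:330,::-1]; a=cv2.imread("pics/w1.png")[200:290,235:330]
c=avg("scene")[140:215,215:300,::-1]
A=np.hstack([g(a,4,50),g(w,4,50)])[:, :760]; B=g(c,3,110)
B=cv2.copyMakeBorder(B,0,0,0,760-B.shape[1],cv2.BORDER_CONSTANT)
cv2.imwrite("pics/m2.png",np.vstack([A,B])); where()
E
```

```text
t 4.7833 local mm -14.4 -21.0 z 92.5 lever-if-touch far -2.5 near 39.5 gap -0.0014715292601079856 F [-0.  -0.2 -0.2]
```

View pics/m2.png

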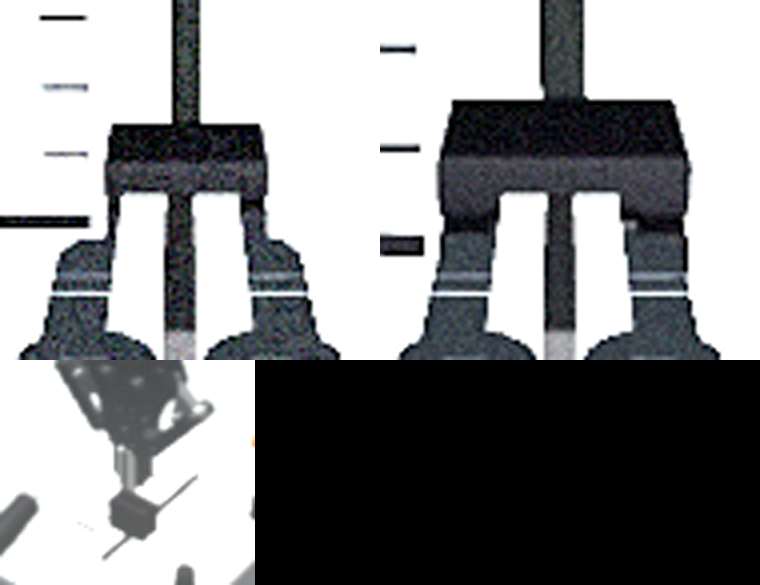

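The contrast picture shows the knob's +y face and top fully visible, with its lower edge at wrist pixel row 225, so the lever is still in the first notch. The fingertips end around row 248, behind that face. With no force felt, the tips probably passed over the knob, so they end higher than the TCP. I'll go back over +y and measure the tip against the white box top.

```bash
python3 -m jog '[[[-0.6,0,0],0],[[-1.2,0,0],0],[[-1.8,0,0],0],[[-2.4,0,0],0],[[-3,0,0],0],[[-3.6,0,0],0],[[-4.2,0,0],0],[[-4.5,0,0],0],[[-4.5,0,0],0],[[-4.5,0,0],0]]'; python3 - <<'E'
from h import *
st,p=where()
s=eyes.snapshot("scene"); T=R.from_quat(st["tool_rot"]).as_matrix()
print("tcp px",proj(s,p),"hold",proj(s,p+[0,0,.019]),"z.122",proj(s,[p[0],p[1],.122]))
print("lever16 top",proj(s,L(-.015,-.0235,.112)))
s2=eyes.snapshot("wrist")
k=6;c=cv2.resize(s["frame"][130:225,210:310,::-1],None,fx=4,fy=4,interpolation=cv2.INTER_CUBIC)
d=cv2.resize(s2["frame"][195:290,232:332,::-1],None,fx=4,fy=4,interpolation=cv2.INTER_CUBIC)
m=np.hstack([c,d]); m=(255*(m/255.)**.6).astype(np.uint8)
cv2.imwrite("pics/m3.png",m)
E
```

```text
t: 5.62
tcp_pos: [0.5117, 0.0804, 0.0925]
tool_rot: [0.559, -0.433, 0.434, -0.559]
force: [0.2, -0.7, -0.4]
finger_gap: 0.002
t 5.6167 local mm -14.4 24.2 z 92.5 lever-if-touch far 42.7 near 84.7 gap 0.0020085279039899883 F [ 0.2 -0.7 -0.4]
tcp px [270.01362946 182.84546488] hold [270.10394961 176.52026844] z.122 [270.15462809 172.97121213]
lever16 top [257.35571445 187.03417478]
```

View pics/m3.png

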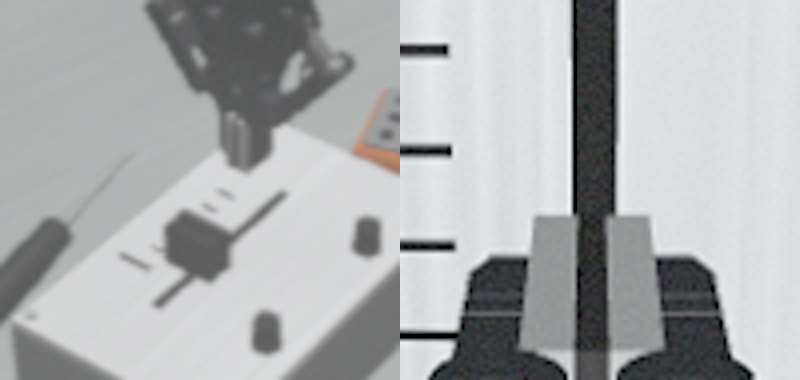

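The scene view shows the fingertip end at (271.5,172.5), where the TCP should be at (270,183). The tips really do end well above the reported TCP. I'll quantify that from both cameras.

```bash
python3 - <<'E'
from h import *
from scipy.optimize import brentq
st,p=where(); d=p[:2]-C0; lx,ly=d@X,d@Y
s=eyes.snapshot("scene"); w=eyes.snapshot("wrist")
for off in(-.011,0,.011):
    z=brentq(lambda z:fproj(w,L(lx,ly+off,z))[1]-248.75,.06,.2,xtol=1e-4); print("wrist off",off,z, "px half-width 14.5mm:",fproj(w,L(lx-.0145,ly+off,z)))
for a,b in((0,0),(.0145,-.011),(.0145,.011),(0,-.011),(.0,.011)):
    z=brentq(lambda z:proj(s,L(lx+a,ly+b,z))[1]-172.5,.02,.25); print("scene",a,b,round(z,4),proj(s,L(lx+a,ly+b,z)))
E
```

```text
t 5.7167 local mm -14.3 23.8 z 92.5 lever-if-touch far 42.3 near 84.3 gap 0.0015681520679292841 F [-0.5  0.6 -0.5]
wrist off -0.011 0.07780018621033936 px half-width 14.5mm: [257.8 248.7]
wrist off 0 0.1052020924423525 px half-width 14.5mm: [254.2 248.7]
wrist off 0.011 0.13276609678198004 px half-width 14.5mm: [249.2 248.7]
scene 0 0 0.1236 [270.08129951 172.5       ]
scene 0.0145 -0.011 0.1377 [272.49066582 172.5       ]
scene 0.0145 0.011 0.1236 [278.04262295 172.5       ]
scene 0 -0.011 0.1307 [267.24873642 172.5       ]
scene 0.0 0.011 0.1166 [272.85437383 172.5       ]
```

```bash
python3 -c "
from h import *
print(manip.hold_point_z)"; python3 -m jog '[[[0,0.5,0],0],[[0,1,0],0],[[0,1.5,0],0],[[0,1.8,0],0],[[0,2,0],0],[[0,2,0],0],[[0,2,0],0]]'; python3 -m jog '[[[0,0.3,0],0],[[0,0.6,0],0],[[0,0.8,0],0],[[0,1,0],0],[[0,1,0],0],[[0,1,0],0]]';python3 - <<'E'
from h import *
st,p=where()
s=eyes.snapshot("scene"); s2=eyes.snapshot("wrist")
c=cv2.resize(s["frame"][130:225,210:310,::-1],None,fx=4,fy=4,interpolation=cv2.INTER_CUBIC)
d=cv2.resize(s2["frame"][165:290,212:342,::-1],None,fx=3.04,fy=3.04,interpolation=cv2.INTER_CUBIC)[:380]
m=np.hstack([c,d]); m=(255*(m/255.)**.6).astype(np.uint8)
cv2.imwrite("pics/m4.png",m)
print([proj(s,L(.0,.0238,z)).round(1) for z in(.08,.09,.1,.11)])
E
```

```text
0.0187
t: 6.4
tcp_pos: [0.5116, 0.0802, 0.0723]
tool_rot: [0.559, -0.434, 0.434, -0.558]
force: [0.1, -0.7, -0.1]
finger_gap: 0.003
t: 6.9
tcp_pos: [0.5116, 0.0802, 0.0624]
tool_rot: [0.559, -0.434, 0.434, -0.558]
force: [-0.3, -0.0, -0.7]
finger_gap: 0.002
t 6.9 local mm -14.6 24.0 z 62.4 lever-if-touch far 42.5 near 84.5 gap 0.0016129271667059753 F [-0.3 -0.  -0.7]
[array([274.8, 189.4]), array([274.9, 186.2]), array([275. , 182.8]), array([275.1, 179.5])]
```

View pics/m4.png

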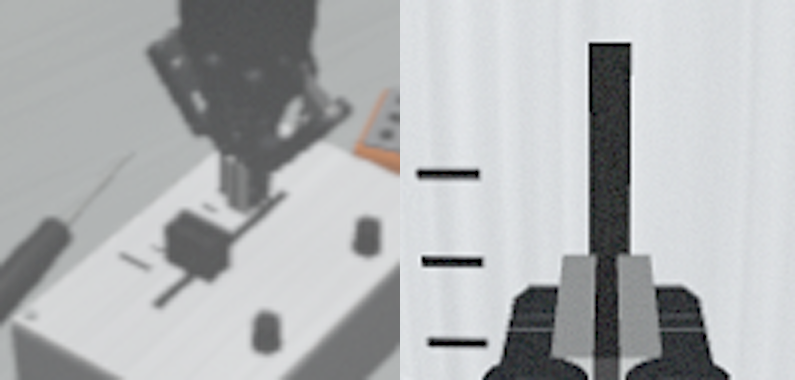

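Tips end at about z=0.10 now, level with the knob's face; TCP z is 0.062 with no contact, so the offset is confirmed. I'll lower slightly and push, watching the force.

```bash
python3 -m jog '[[[0,0.2,0],0],[[0,0.4,0],0],[[0,0.5,0],0],[[0,0.5,0],0]]';  python3 -m jog '[[[0.4,0,0],0],[[0.8,0,0],0],[[1.2,0,0],0],[[1.6,0,0],0],[[2,0,0],0],[[2.3,0,0],0],[[2.6,0,0],0],[[2.8,0,0],0],[[2.9,0,0],0],[[3,0,0],0]]' && python3 -c "
from h import *
where()"; python3 -m jog '[[[0.1,0,0],0],[[0.2,0,0],0],[[0.2,0,0],0]]'; python3 -c "
from h import *
where()"
```

```text
t: 7.33
tcp_pos: [0.5114, 0.0802, 0.0572]
tool_rot: [0.559, -0.434, 0.434, -0.558]
force: [0.2, -0.2, 0.1]
finger_gap: -0.003
t: 8.17
tcp_pos: [0.5189, 0.0518, 0.0576]
tool_rot: [-0.558, 0.434, -0.434, 0.559]
force: [0.3, 5.3, 0.9]
finger_gap: 0.005
t 8.1667 local mm -14.4 -5.2 z 57.6 lever-if-touch far 13.3 near 55.3 gap 0.004894523759214802 F [0.3 5.3 0.9]
t: 8.42
tcp_pos: [0.5194, 0.0499, 0.0575]
tool_rot: [-0.558, 0.434, -0.434, 0.559]
force: [-0.9, 4.1, 1.4]
finger_gap: 0.001
t 8.4167 local mm -14.5 -7.3 z 57.5 lever-if-touch far 11.2 near 53.2 gap 0.00132204426518049 F [-0.9  4.1  1.4]
```

Contact, at the expected 5 N and in the expected place. I'll push on to the stop.

```bash
python3 -m jog '[[[0.2,0,0],0],[[0.4,0,0],0],[[0.6,0,0],0],[[0.8,0,0],0],[[1,0,0],0],[[1.1,0,0],0],[[1.1,0,0],0]]' && python3 -c "
from h import *
where()"; python3 -m jog '[[[0.1,0,0],0],[[0.1,0,0],0],[[0.1,0,0],0]]';python3 -m jog '[[[0.1,0,0],0],[[0.1,0,0],0],[[0.1,0,0],0]]'; python3 -c "
from h import *
where()"
```

```text
t: 9.0
tcp_pos: [0.522, 0.0396, 0.0575]
tool_rot: [-0.557, 0.435, -0.434, 0.559]
force: [-0.1, 6.0, 0.7]
finger_gap: 0.001
t 9.0 local mm -14.5 -17.8 z 57.5 lever-if-touch far 0.7 near 42.7 gap 0.0014226384040621459 F [-0.1  6.   0.7]
t: 9.25
tcp_pos: [0.5219, 0.0396, 0.0575]
tool_rot: [-0.557, 0.435, -0.433, 0.559]
force: [-0.2, 10.0, 2.4]
finger_gap: 0.003
t: 9.5
tcp_pos: [0.5219, 0.0396, 0.0575]
tool_rot: [-0.557, 0.436, -0.433, 0.559]
force: [0.1, 12.7, 2.1]
finger_gap: -0.001
t 9.5 local mm -14.6 -17.8 z 57.5 lever-if-touch far 0.7 near 42.7 gap -0.0007503929189429488 F [ 0.1 12.7  2.1]
```

The stop is solid: the TCP stands still while the force rises to 12.7 N, so the lever is home. Next I'll back off, lift over and come down on the zero side.

```bash
python3 -m jog '[[[-0.6,0,0],0],[[-1.2,0,0],0],[[-1.2,-2,0],0],[[-1.2,-4,0],0],[[-1.2,-5.8,0],0],[[-1.2,-6.2,0],0],[[0,-6.2,0],0],[[1.5,-6.2,0],0],[[3,-6.2,0],0],[[4.5,-6.2,0],0],[[5.4,-6.2,0],0],[[5.6,-6.2,0],0],[[5.6,-6.2,0],0],[[5.6,-6.2,0],0]]' && python3 - <<'E'
from h import *
where()
s=eyes.snapshot("scene"); s2=eyes.snapshot("wrist")
c=cv2.resize(s["frame"][130:225,210:310,::-1],None,fx=4,fy=4,interpolation=cv2.INTER_CUBIC)
d=cv2.resize(s2["frame"][105:285,192:382,::-1],None,fx=2.1,fy=2.1,interpolation=cv2.INTER_CUBIC)[:380]
d=cv2.copyMakeBorder(d,0,380-d.shape[0],0,0,cv2.BORDER_CONSTANT)
m=np.hstack([c,d]); m=(255*(m/255.)**.6).astype(np.uint8)
cv2.imwrite("pics/m5.png",m)
for i in range(3): print(i,"face bottom",fproj(s2,L(-.015,-.0295+.016*i,.084)),"top",fproj(s2,L(-.015,-.0295+.016*i,.112)))
E
```

```text
t: 10.67
tcp_pos: [0.536, -0.0176, 0.1189]
tool_rot: [0.559, -0.434, 0.433, -0.558]
force: [-0.1, 0.7, 0.0]
finger_gap: -0.001
t 10.6667 local mm -15.1 -76.7 z 118.9 lever-if-touch far -58.2 near -16.2 gap -0.0011310440164176996 F [-0.1  0.7  0. ]
0 face bottom [280.6 154.4] top [280.7 158.7]
1 face bottom [280.6 130. ] top [280.7 130.7]
2 face bottom [280.6 105.6] top [280.7 102.6]
```

View pics/m5.png

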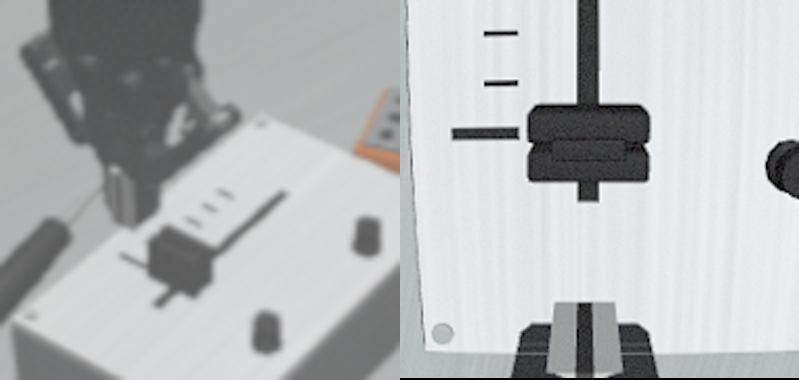

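The knob's edge at row 155 matches the predicted 154.4 for lever 0. I'll go down on the zero side and approach.

```bash
python3 -m jog '[[[0,2,0],0],[[0,4,0],0],[[0,5.5,0],0],[[0,6.1,0],0],[[0,6.1,0],0],[[0,6.1,0],0]]'; python3 -c "
from h import *
where()";  python3 -m jog '[[[-0.3,0,0],0],[[-0.6,0,0],0],[[-0.9,0,0],0],[[-1.2,0,0],0],[[-1.4,0,0],0],[[-1.4,0,0],0],[[-1.4,0,0],0]]'; python3 -m jog '[[[-0.1,0,0],0],[[-0.2,0,0],0],[[-0.3,0,0],0],[[-0.3,0,0],0],[[-0.3,0,0],0]]'; python3 -c "
from h import *
where()"
```

```text
t: 11.27
tcp_pos: [0.5367, -0.0173, 0.0586]
tool_rot: [0.559, -0.434, 0.434, -0.559]
force: [-0.0, -0.6, -0.5]
finger_gap: -0.001
t 11.2667 local mm -14.3 -76.7 z 58.6 lever-if-touch far -58.2 near -16.2 gap -0.0013752360239885533 F [-0.  -0.6 -0.5]
t: 11.85
tcp_pos: [0.5332, -0.0039, 0.0586]
tool_rot: [-0.559, 0.434, -0.434, 0.559]
force: [-0.3, -0.4, 0.3]
finger_gap: -0.003
t: 12.27
tcp_pos: [0.5324, -0.0012, 0.0585]
tool_rot: [0.558, -0.434, 0.434, -0.558]
force: [-0.5, -0.6, 0.8]
finger_gap: -0.0
t 12.2667 local mm -14.5 -60.0 z 58.5 lever-if-touch far -41.5 near 0.5 gap -0.00013287939648399884 F [-0.5 -0.6  0.8]
```

```bash
python3 -m jog '[[[-0.1,0,0],0],[[-0.2,0,0],0],[[-0.2,0,0],0]]'; python3 -m jog '[[[-0.1,0,0],0],[[-0.2,0,0],0],[[-0.2,0,0],0]]'; python3 -m jog '[[[-0.1,0,0],0],[[-0.2,0,0],0],[[-0.2,0,0],0]]'; python3 -m jog '[[[-0.1,0,0],0],[[-0.2,0,0],0],[[-0.2,0,0],0]]'; python3 -m jog '[[[-0.1,0,0],0],[[-0.2,0,0],0],[[-0.2,0,0],0]]';python3 -c "
from h import *
where()"
```

```text
t: 12.52
tcp_pos: [0.5322, 0.0003, 0.0585]
tool_rot: [0.559, -0.433, 0.434, -0.558]
force: [0.3, -2.5, -0.8]
finger_gap: 0.002
t: 12.77
tcp_pos: [0.5317, 0.0021, 0.0585]
tool_rot: [0.559, -0.433, 0.434, -0.558]
force: [-0.2, -4.4, -1.7]
finger_gap: 0.002
t: 13.02
tcp_pos: [0.5312, 0.0042, 0.0585]
tool_rot: [0.559, -0.433, 0.434, -0.558]
force: [-0.2, -5.4, -1.2]
finger_gap: -0.003
t: 13.27
tcp_pos: [0.53, 0.0075, 0.0585]
tool_rot: [-0.558, 0.435, -0.433, 0.559]
force: [-0.1, -0.0, 0.2]
finger_gap: -0.004
t: 13.52
tcp_pos: [0.5296, 0.0092, 0.0585]
tool_rot: [-0.558, 0.434, -0.433, 0.559]
force: [0.6, 0.4, -0.2]
finger_gap: -0.001
t 13.5167 local mm -14.6 -49.2 z 58.5 lever-if-touch far -30.7 near 11.3 gap -0.001288768882836713 F [ 0.6  0.4 -0.2]
```

First click: the force fell from 5.4 N to 0 at about 8 mm. On to the second.

```bash
python3 -m jog '[[[-0.2,0,0],0],[[-0.4,0,0],0],[[-0.6,0,0],0],[[-0.6,0,0],0]]'; python3 -m jog '[[[-0.1,0,0],0],[[-0.2,0,0],0],[[-0.2,0,0],0]]'; python3 -m jog '[[[-0.1,0,0],0],[[-0.2,0,0],0],[[-0.2,0,0],0]]'; python3 -m jog '[[[-0.1,0,0],0],[[-0.2,0,0],0],[[-0.2,0,0],0]]';python3 -m jog '[[[-0.1,0,0],0],[[-0.2,0,0],0],[[-0.2,0,0],0]]';python3 -c "
from h import *
where()"
```

```text
t: 13.85
tcp_pos: [0.5284, 0.0147, 0.0585]
tool_rot: [-0.559, 0.434, -0.434, 0.559]
force: [0.3, -0.4, -0.1]
finger_gap: 0.003
t: 14.1
tcp_pos: [0.5281, 0.0159, 0.0585]
tool_rot: [0.559, -0.433, 0.434, -0.558]
force: [0.2, -2.1, -0.3]
finger_gap: 0.0
t: 14.35
tcp_pos: [0.5277, 0.0176, 0.0586]
tool_rot: [0.559, -0.433, 0.434, -0.558]
force: [-0.9, -4.6, -0.0]
finger_gap: -0.003
t: 14.6
tcp_pos: [0.5272, 0.0197, 0.0586]
tool_rot: [0.559, -0.433, 0.434, -0.558]
force: [0.9, -4.2, 0.2]
finger_gap: 0.0
t: 14.85
tcp_pos: [0.5262, 0.0229, 0.0585]
tool_rot: [-0.558, 0.434, -0.434, 0.559]
force: [-0.5, 0.1, -0.6]
finger_gap: -0.001
t 14.85 local mm -14.5 -35.1 z 58.5 lever-if-touch far -16.6 near 25.4 gap -0.0013932629941661656 F [-0.5  0.1 -0.6]
```

Second click. Same procedure for the third, stopping as soon as the force drops.

```bash
python3 -m jog '[[[-0.2,0,0],0],[[-0.4,0,0],0],[[-0.6,0,0],0],[[-0.6,0,0],0]]'; python3 -m jog '[[[-0.1,0,0],0],[[-0.2,0,0],0],[[-0.2,0,0],0]]'; python3 -m jog '[[[-0.1,0,0],0],[[-0.2,0,0],0],[[-0.2,0,0],0]]'; python3 -m jog '[[[-0.1,0,0],0],[[-0.2,0,0],0],[[-0.2,0,0],0]]';python3 -c "
from h import *
where()"
```

```text
t: 15.18
tcp_pos: [0.5246, 0.0286, 0.0585]
tool_rot: [-0.559, 0.434, -0.433, 0.559]
force: [0.5, -0.4, 0.5]
finger_gap: 0.001
t: 15.43
tcp_pos: [0.5245, 0.03, 0.0585]
tool_rot: [-0.558, 0.434, -0.434, 0.558]
force: [0.1, -0.1, 0.3]
finger_gap: -0.003
t: 15.68
tcp_pos: [0.5242, 0.0314, 0.0585]
tool_rot: [0.559, -0.433, 0.434, -0.558]
force: [-0.3, -3.2, -0.0]
finger_gap: -0.001
t: 15.93
tcp_pos: [0.5238, 0.0331, 0.0585]
tool_rot: [0.559, -0.433, 0.434, -0.558]
force: [-0.6, -5.3, 0.8]
finger_gap: -0.0
t 15.9333 local mm -14.4 -24.6 z 58.5 lever-if-touch far -6.1 near 35.9 gap -0.00021310238029030986 F [-0.6 -5.3  0.8]
```

```bash
python3 -m jog '[[[-0.1,0,0],0],[[-0.2,0,0],0],[[-0.2,0,0],0]]'; python3 -m jog '[[[-0.1,0,0],0],[[-0.2,0,0],0],[[-0.2,0,0],0]]';python3 -c "
from h import *
where()"
```

```text
t: 16.18
tcp_pos: [0.5233, 0.0352, 0.0586]
tool_rot: [0.559, -0.433, 0.434, -0.558]
force: [0.8, -4.7, 0.2]
finger_gap: -0.003
t: 16.43
tcp_pos: [0.5222, 0.0384, 0.0585]
tool_rot: [-0.558, 0.435, -0.433, 0.559]
force: [0.6, 0.4, -0.9]
finger_gap: 0.0
t 16.4333 local mm -14.6 -19.0 z 58.5 lever-if-touch far -0.5 near 41.5 gap 0.00029790074083809256 F [ 0.6  0.4 -0.9]
```

Third click, at 41.5 mm. I'll back away, lift and check.

```bash
python3 -m jog '[[[0.5,0,0],0],[[1.2,0,0],0],[[2,0,0],0],[[2.5,0,0],0],[[2.5,-2,0],0],[[2.5,-5,0],0],[[2.5,-8,0],0],[[2.5,-10,0],0],[[2.5,-10,0],0],[[2.5,-10,0],0]]' && python3 - <<'E'
from h import *
where()
s2=eyes.snapshot("wrist")
cv2.imwrite("pics/w6.png",s2["frame"][:,:,::-1])
for i in(2,3,4): print(i,"face",fproj(s2,L(-.032,-.0295+.016*i,.084)),fproj(s2,L(-.032,-.0295+.016*i,.112)))
import pickle
a=pickle.load(open("top.pkl","rb"))["frame"].astype(int); b=eyes.snapshot("top")["frame"].astype(int)
d=abs(a-b).sum(2)
for n,(u0,u1,v0,v1) in dict(meter=(105,185,190,283),tray=(340,418,122,208),jar=(258,288,115,148),driver=(232,332,270,322)).items(): print(n,d[v0:v1,u0:u1].mean().round(1),(d[v0:v1,u0:u1]>120).sum())
E
```

```text
t: 17.27
tcp_pos: [0.5297, 0.0127, 0.1597]
tool_rot: [-0.558, 0.433, -0.435, 0.559]
force: [0.8, 0.5, -0.7]
finger_gap: 0.003
t 17.2667 local mm -13.7 -45.8 z 159.7 lever-if-touch far -27.3 near 14.7 gap 0.0025225432014872747 F [ 0.8  0.5 -0.7]
2 face [256.5 147.8] [253.8 150.7]
3 face [256.3 127.4] [253.6 127.7]
4 face [256.2 106.9] [253.4 104.7]
meter 104.2 1520
tray 87.3 1889
jar 185.5 585
driver 245.7 4560
```

View pics/w6.png

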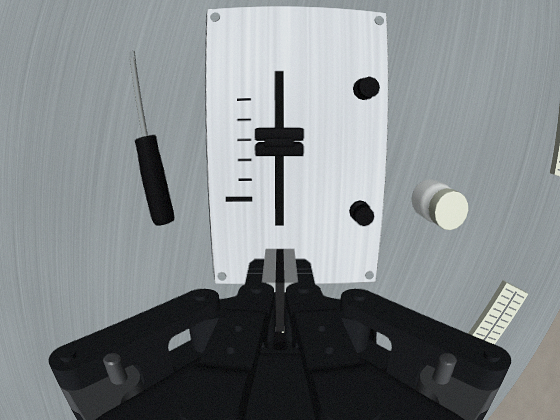

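The knob's +y edge at row ~127.5 matches the prediction for notch 3 (127.4). Jar and screwdriver stand undisturbed.

```bash
python3 -c "
from h import *
print(workorder.sign_off())"
```

```text
the job is handed in; nothing more can be done
None
```

I pushed the lever home with the shut fingers. The stop was solid: the force rose to 12.7 N with no further travel. I then lifted over the knob and pushed from the zero side through three clicks, each a drop from about 5 N to 0 N. I stopped with the finger at 41.5 mm, backed away and lifted clear. I handed the job in at about 17 s on the robot's clock.

**Last checks:**
- **Lever:** in the wrist picture the knob's +y edge is at row 127.5, against 127.4 predicted for the third notch. The force was about 0 N after lifting clear.
- **Jar and screwdriver:** both looked undisturbed, with the jar upright.

**Disagreements and gaps:**
- **Fingertip height:** the shut fingertips end about 30–40 mm above the reported TCP, not at it. My first push home therefore passed harmlessly over the knob. I found the offset in the pictures, went lower and repeated the push.
- **Bystanders from above:** my before-and-after comparison of the top camera came out useless, with large differences at all four bystanders, probably because the arm is in view. The multimeter and tray were not in the last picture; I take them as unmoved because no contact force was felt near them.

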